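# Hold a bud vase in the glazing tongs over the catch basin

## Robot

A 6-joint arm with a two-finger parallel gripper is mounted at the origin on the work surface. World frame = base frame: x ahead of the robot, y to its left, z up, the work surface at z = 0. Lengths are in m, angles in rad, forces in N, time in s.
With the tool pointing down it reaches from about 0.35 to 0.775 m from the base axis. Payload 5.5 kg.
Tool frame: the origin (TCP) lies at the very end of the fingers, on their centre line; the grasp point (between the pads) lies manip.pinch_z behind it (manip.pinch_z is the distance from the TCP to the grasp point, in m); z points along the fingers, y is the direction in which the jaws open and shut (so a half turn about z gives the same grasp; the last joint's range is limited). The gripper opens to 85 mm and grips with 20 to 120 N. Pads are 22 mm wide; open, the fingers measure 114 mm over their backs; the gripper's body (76 mm by 85 mm) begins 54 mm behind the grasp point. The pads swing forward as they close: fully open they stand 13 mm farther back than shut.
Start: joints at [1.135, 0.313, 0.046, 1.304, 0, 1.431], TCP at [0.168, 0.55, 0.231] pointing down, gripper open.
Joint ranges: [-2.76, 2.76], [-0.86, 1.69], [-1.03, 1.26], [-2.2, 2.34], [-1.47, 1.5], [-3.14, 3.14]. Speed limits (rad/s): [2.57, 2.57, 3.14, 3.14, 3.14, 3.14].

## Interface

Orientations are given as a rotation vector (axis times angle).
In Python, from cell import manip gives the robot as it stands. The module is installed in compiled form; this text tells all that it offers.
- The arm moves only by the tool drive_tool, never from a script. Its argument "commands" is a list of rows, each a list of 2 entries, a list of its own where there are three numbers: the shift along the tool's x, y, z in m, then the turn about the tool's z in degrees. A call has 1 to 12 rows; each row is the pose to reach, as a shift and turn from the pose measured when the call began, along the tool's axes at that moment; what a row does not reach only later rows make up. A row lasts 1/8 s, in which the tool goes at most 62.5 mm and 10.7 degrees, less where a joint would pass 70% of its speed; a pose out of reach is approached as far as the arm can. A call with a gripper value outside its range is refused whole. "grip" is the opening, from 0 (shut) to 1 (fully open), set as the call begins (left out, the last holds). The fingers move at their own pace and stop on an object; "newtons" is the grip in N (left out, the last holds). Time passes only in rows, so rows that repeat a pose let the fingers close. It gives the time, the measured TCP pose, the force and the opening at its end, in the units of the state.
- manip.state(): the state, without advancing time (a new reading comes with each control period).
- manip.grab_frame(name): name is "scene" or "side" or "wrist"; returns a dict with "image" (480x640x3 uint8, blue, green, red), "fx", "fy", "cx", "cy" (pixels), "world_from_camera" (4x4, takes a point from camera to world coordinates). Camera axes: x right, y down, z forward; pixel columns grow to the right and rows downward; lengths in m; the calibration is good to about 2 mm. A picture is of the moment at which its call begins. There is no depth.
- manip.finish_job(): hands the job in, once; it reports no verdict.
The state is a dict: "time": time; "joint_pos": joint angles; "qvel": joint speeds; "tau": joint torques, N m; "ee_pos": TCP position; "tool_rot": TCP orientation; "force": force on the tool from outside, world axes, zero at the start; "moment": the same for the moment, N m; "opening": opening from 0.0 (shut) to 1.0 (fully open).
Only numpy, scipy, OpenCV 4.12 (cv2) and the standard library are available. Lean on these libraries where they do the work, as an engineer would, in place of code of your own. Each camera call takes 0.05 s, during which the arm holds its last target.

## Task

Get the bud vase (the pot with the long narrow neck) ready for pour-glazing: take up the steel glazing tongs, close their jaws on the neck of the vase, lift it off the ware board and hold it upright over the middle of the empty catch basin, with its foot a few centimetres clear above the rim. Handle the vase with the tongs only, do not knock or shift the other pots, the basin, the jar or the tools, and finish while still holding the vase there in the tongs: nothing is put down.

Things in the scene. Friction and masses are not known exactly. Their poses are not given: they have to be found in the camera images.
- tongs: sprung steel glazing tongs, 242 mm long, 160 g, lying on edge with the arms side by side. Origin on the centre line at the underside, below the middle of the grip flats (about the centre of mass); x points along the centre line to the jaws, z up; spring bow at the back (x = -114 mm). Arms are strips 4 mm thick, z = 0 to 24 mm. The frame stays on the centre line as the arms close
- tongs_grip (a point): point midway between the arms' grip flats, 12 mm above the underside. Flats run 35 mm either way along x, 54 mm wide outside when free (48 at the back end, 60 at the front). Squeezing takes about 4 N to begin, 8 N at 37 mm, when the jaws hold a 22 mm rod; a squeeze of a few mm carries the tongs with jaws open. Force beyond the spring reaches the jaws, 2.15 times less
- tongs_jaws (a point): point on the centre line midway between the two jaws, 115 mm ahead of the origin of the tongs and 12 mm above their underside. Each jaw is a shallow V of two plates, 20 mm high (z = 2 to 22 mm of the tongs) and 26 mm long, which centres a round neck; when free the front lips of the jaws stand about 46 mm apart
- tongs_arm_left (a joint): angle by which each arm of the tongs is squeezed inwards, rad: 0 free and open, about 0.085 with the jaws shut on a 22 mm rod, 0.105 fully shut (both arms move alike)
- vase: small unglazed fired-clay bud vase, about 130 g, 108 mm tall, standing on the ware board. Origin at the centre of its foot, z up the axis. Round belly 56 mm across at 28 mm height, shoulder up to 56 mm, straight neck of 22 mm diameter from 56 to 97 mm, flared lip 32 mm across on top
- vase_neck (a point): point on the axis of the vase in the middle of its neck, 76 mm above the foot: where the middle of the jaws should close
- ware_board: plywood board 120 x 320 x 18 mm lying fixed on the table, long side along its y; origin at the centre of its underside
- basin: empty round grey plastic catch basin, 190 mm across the rim, 65 mm high; origin at the centre of its underside on the table
- basin_rim (a point): centre of the mouth of the basin, at the height of the rim
- tumbler: unglazed clay tumbler, 54 mm across, 46 mm tall, standing on the ware board; origin at the centre of its foot; leave alone
- egg_cup: unglazed clay egg cup, 48 mm across, 50 mm tall, standing on the ware board; origin at the centre of its foot; leave alone
- tool_pot: clay beaker 74 mm across and 85 mm tall with modelling tools standing in it up to 190 mm; origin at the centre of its underside; leave alone
- rib: round wooden throwing rib, a disc 90 mm across and 8 mm thick lying flat on the table; origin at the centre of its underside; leave alone
- loop_tool: loop trimming tool with wooden handle, 160 mm long, 12 mm thick, lying on the table along its x; origin at its middle, underside; leave alone
- brush: brush 200 mm long lying on the table along its x; leave alone
- glaze_jar: closed white plastic jar, 64 mm across, 85 mm tall; origin at the centre of its underside; leave alone

How it is judged:
By the outcome, as a careful person would: the job done as asked, in the order asked, and still so for the second after the job is handed in, while the arm keeps its last pose, push and grip.
It also fails if it takes over 45 s, if anything falls off the work surface, if the arm or the gripper's body presses on something with over 40 N, if the wrist force passes 120 N, or if a joint passes its speed limit or range.

## Working session

There is one attempt and no reset: what is moved stays moved. The work goes in short steps, Python scripts to look and compute and a tool call to move; the robot and the scene stay as the last step left them, time stands still between calls to the robot, and variables do not carry over. Pictures are saved under pics/ and viewed, and the job is handed in when it is done.

Besides the shell and the picture viewer there is one more tool, called after "Request:" by a JSON object that holds its "op" and its "data". drive_tool: Moves the arm, as the interface text tells. Its arguments: {"type":"object","properties":{"commands":{"type":"array","items":{"type":"array"}},"grip":{"type":"number"},"newtons":{"type":"number"}},"required":["commands"]}

```bash
mkdir -p pics
python3 - <<'E'
from cell import manip
import cv2,numpy as np
print(manip.state()); print(manip.pinch_z)
for n in ["scene","side","wrist"]:
    f=manip.grab_frame(n); cv2.imwrite(f"pics/{n}0.png",f["image"])
    print(n,f["fx"],f["fy"],f["cx"],f["cy"],np.round(f["world_from_camera"],4).tolist())
E
```

```text
{'time': 0.0, 'joint_pos': array([1.13539987e+00, 3.13993138e-01, 4.49551519e-02, 1.30358935e+00,
       2.23915917e-06, 1.43117532e+00]), 'qvel': array([-0.00194469, -0.00163962, -0.00059571,  0.00065303,  0.00053004,
        0.00108195]), 'tau': array([-6.90024135e-04, -4.80626929e+01,  2.98534173e+01,  1.92019099e-02,
       -1.29031991e-04, -1.56970782e-05]), 'ee_pos': array([0.16740149, 0.54955104, 0.23040326]), 'tool_rot': array([-4.62834309e-01, -3.10678382e+00,  2.75662333e-03]), 'force': array([-0.38260665, -0.14233072, -0.04981501]), 'moment': array([-0.01309443, -0.04644387,  0.02594717]), 'opening': 0.9965795274725531}
0.0187
scene 479.64852650241113 479.64852650241113 311.7066615609887 245.0188837271916 [[0.7908, 0.4415, -0.4239, 0.9845], [0.6119, -0.5541, 0.5644, -0.6974], [0.0143, -0.7057, -0.7084, 0.876], [0.0, 0.0, 0.0, 1.0]]
side 493.74856034569655 493.74856034569655 327.9008617178928 237.6341332739685 [[0.9814, -0.1405, 0.1309, 0.3508], [-0.1919, -0.6941, 0.6939, -1.0184], [-0.0067, -0.7061, -0.7081, 1.05], [0.0, 0.0, 0.0, 1.0]]
wrist 382.9330247761962 382.9330247761962 321.96980013109066 239.78207454882525 [[0.2922, 0.9151, 0.2779, 0.0959], [0.9564, -0.2789, -0.0869, 0.5717], [-0.002, 0.2912, -0.9567, 0.3732], [0.0, 0.0, 0.0, 1.0]]
```

View pics/scene0.png

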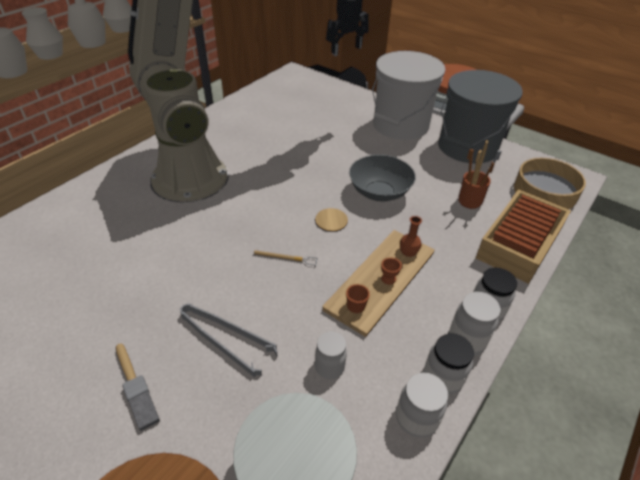

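View pics/side0.png

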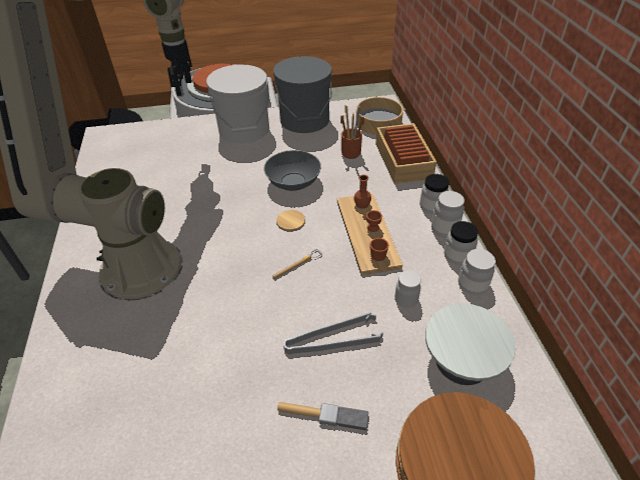

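View pics/wrist0.png

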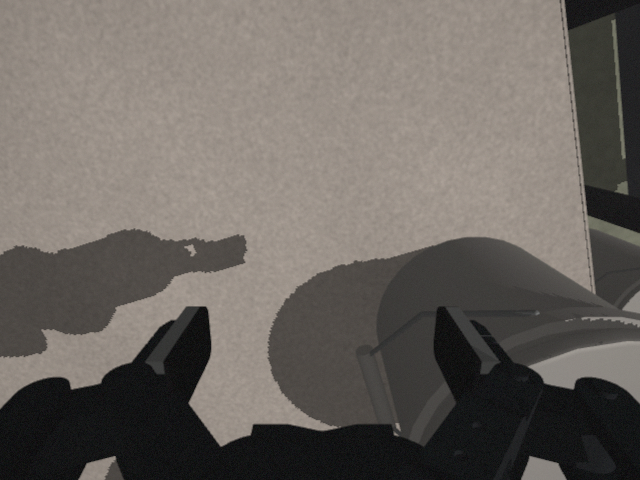

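Scene view: the tongs run from the bow at about (185,312) to the jaws near (265,362), the vase is at (411,240), and the basin at (382,180). In the side view, the tongs run from the bow (287,347) to jaws at (373,320) and (380,338), the vase is at (363,195), and the basin at (293,170). I'll zoom in to get exact pixels.

Run:
```python
import cv2,numpy as np
def crop(n,x0,y0,w,h,s):
    return cv2.resize(cv2.imread(f"pics/{n}0.png")[y0:y0+h,x0:x0+w],None,fx=s,fy=s,interpolation=cv2.INTER_CUBIC)
cv2.imwrite("pics/a.png",np.vstack([crop("scene",170,290,130,100,6)[:600]])) 
cv2.imwrite("pics/b.png",crop("side",275,300,130,70,6))
cv2.imwrite("pics/c.png",np.hstack([crop("scene",330,140,120,150,3),crop("side",260,130,140,150,3)]))
```

```text
(no output)
```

View pics/a.png

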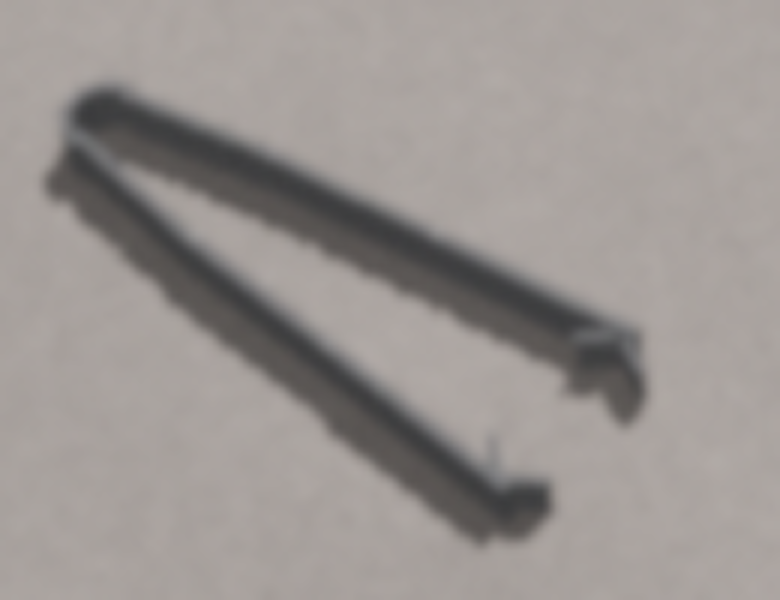

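View pics/b.png

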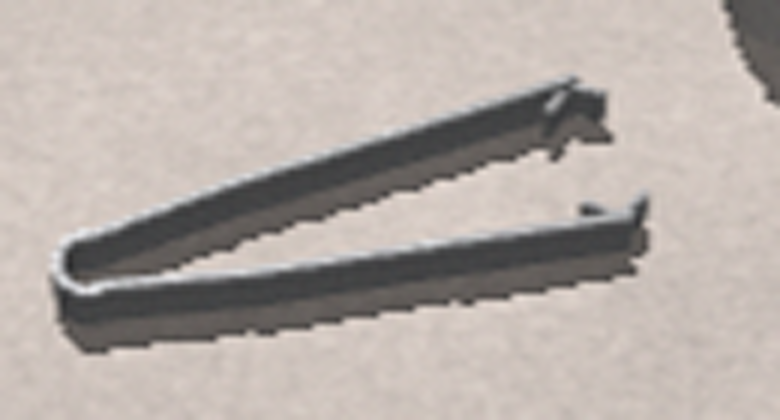

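View pics/c.png

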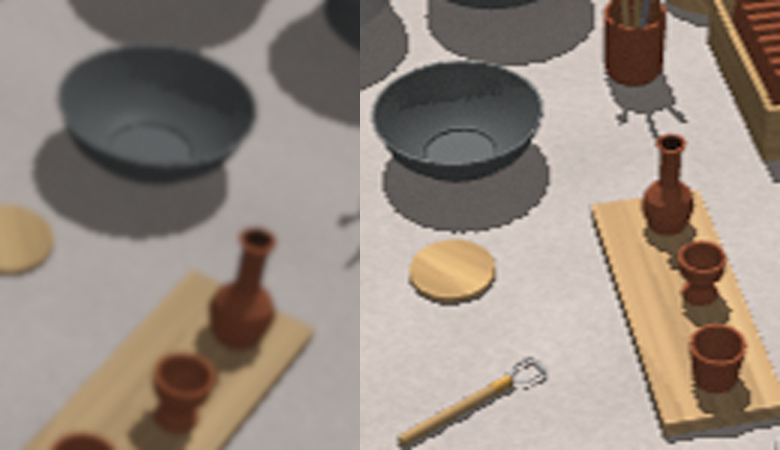

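```bash
cat > h.py <<'E'
import numpy as np, cv2
from scipy.optimize import least_squares
from cell import manip
K0={"scene":(479.6485,311.7067,245.0189,np.array([[0.7908,0.4415,-0.4239,0.9845],[0.6119,-0.5541,0.5644,-0.6974],[0.0143,-0.7057,-0.7084,0.876],[0,0,0,1]])),
"side":(493.7486,327.9009,237.6341,np.array([[0.9814,-0.1405,0.1309,0.3508],[-0.1919,-0.6941,0.6939,-1.0184],[-0.0067,-0.7061,-0.7081,1.05],[0,0,0,1]]))}
def cam(f): return (f["fx"],f["cx"],f["cy"],np.array(f["world_from_camera"]))
def ray(c,p):
    f,cx,cy,T=c; d=T[:3,:3]@np.array([(p[0]-cx)/f,(p[1]-cy)/f,1]); return T[:3,3],d/np.linalg.norm(d)
def plane(c,p,z):
    o,d=ray(c,p); return o+d*(z-o[2])/d[2]
def tri(obs):
    A=np.zeros((3,3));b=np.zeros(3)
    for c,p in obs:
        o,d=ray(c,p);M=np.eye(3)-np.outer(d,d);A+=M;b+=M@o
    X=np.linalg.solve(A,b)
    return X,[np.round(proj(c,X)-p,1).tolist() for c,p in obs]
def proj(c,X):
    f,cx,cy,T=c;q=T[:3,:3].T@(np.asarray(X)-T[:3,3]);return np.array([f*q[0]/q[2]+cx,f*q[1]/q[2]+cy])
E
python3 - <<'E'
from h import *
S,D=K0["scene"],K0["side"]
r=lambda *a:print(*[np.round(x,4) if isinstance(x,np.ndarray) else x for x in a])
r("lip",*tri([(S,(416,220)),(D,(363.7,177.7))]))
r("vase lip@.126",plane(S,(416,220),.126),plane(D,(363.7,177.7),.126))
r("basin",*tri([(S,(382,175)),(D,(292.7,166.3))]))
for n,p in [("l",(349.4,173.3)),("r",(415,176)),("t",(380,155))]: r("S",n,plane(S,p,.065))
for n,p in [("l",(264.7,167)),("r",(320.7,167)),("t",(292,150.8))]: r("D",n,plane(D,p,.065))
r("bow",*tri([(S,(183,310)),(D,(285,343.7))]))
for n,p in [("farjaw",(370.8,313.3)),("nearjaw",(382.5,332.5)),("bow",(284.8,343.7)),("bowin1",(288,340)),("bowin2",(289,348.5))]: r("D",n,plane(D,p,.024))
for n,p in [("farjaw",(276.2,345.8)),("nearjaw",(253,370)),("nearjawtip",(261.7,371)),("bow",(182,310))]: r("S",n,plane(S,p,.024))
E
```

```text
lip [0.6761 0.117  0.1255] [[-0.1, 0.3], [-0.0, -0.3]]
vase lip@.126 [0.676  0.1175 0.126 ] [0.6758 0.1153 0.126 ]
basin [0.4829 0.293  0.065 ] [[0.2, -0.5], [0.1, 0.4]]
S l [0.408  0.2397 0.065 ]
S r [0.5585 0.3448 0.065 ]
S t [0.4275 0.3702 0.065 ]
D l [0.392  0.3103 0.065 ]
D r [0.5726 0.2733 0.065 ]
D t [0.493  0.3827 0.065 ]
bow [ 0.3703 -0.3485  0.0184] [[0.6, -1.6], [0.7, 1.4]]
D farjaw [ 0.5953 -0.3014  0.024 ]
D nearjaw [ 0.6089 -0.3632  0.024 ]
D bow [ 0.3688 -0.3478  0.024 ]
D bowin1 [ 0.3778 -0.339   0.024 ]
D bowin2 [ 0.3769 -0.3631  0.024 ]
S farjaw [ 0.5974 -0.2974  0.024 ]
S nearjaw [ 0.5979 -0.3685  0.024 ]
S nearjawtip [ 0.613  -0.3595  0.024 ]
S bow [ 0.375  -0.3558  0.024 ]
```

The vase axis comes out at about (0.676, 0.117), with its lip measured at z = 0.1255 (0.126 expected). The basin centre is about (0.483, 0.293), and the tongs run from (0.37,-0.35) to (0.605,-0.33). Next I'll move above the tongs and use the wrist camera.

```bash
cat >> h.py <<'E'
from scipy.spatial.transform import Rotation as R
def cur():
    s=manip.state(); return np.array(s["ee_pos"]),R.from_rotvec(s["tool_rot"]).as_matrix(),s
def to(xyz,yaw):
    """yaw of tongs x axis (= -tool x) in world; prints tool shift and turn"""
    p,M,s=cur(); sh=M.T@(np.array(xyz)-p)
    y0=np.arctan2(-M[1,0],-M[0,0]); dt=-(yaw-y0); dt=(dt+np.pi)%(2*np.pi)-np.pi
    print("shift",np.round(sh,4),"turn",round(np.degrees(dt),2),"| yaw now",round(y0,4),"z axis",np.round(M[:,2],4))
def shot(name,out):
    f=manip.grab_frame(name); cv2.imwrite(f"pics/{out}.png",f["image"]); np.save(f"pics/{out}.npy",np.array(cam(f),dtype=object),allow_pickle=True); return f
E
python3 - <<'E'
from h import *
to((.5,.1,.25),.0); to((.47,-.342,.25),.083)
E
```

```text
shift [-0.4492 -0.3332 -0.019 ] turn -16.95 | yaw now -0.2958 z axis [-6.0e-04 -1.2e-03 -1.0e+00]
shift [-0.5493 -0.7648 -0.0185] turn -21.7 | yaw now -0.2958 z axis [-6.0e-04 -1.2e-03 -1.0e+00]
```

Request:
{"op": "drive_tool", "data": {"commands": [[[-0.05, -0.03, -0.01], -2], [[-0.1, -0.06, -0.02], -4], [[-0.15, -0.09, -0.02], -6], [[-0.2, -0.125, -0.02], -8], [[-0.24, -0.16, -0.02], -10], [[-0.285, -0.195, -0.02], -12], [[-0.33, -0.23, -0.02], -14], [[-0.37, -0.265, -0.02], -15], [[-0.41, -0.3, -0.02], -17], [[-0.44, -0.335, -0.02], -17], [[-0.45, -0.38, -0.02], -18], [[-0.46, -0.43, -0.02], -19]]}}

```text
time: 1.65
ee_pos: [0.482, 0.0029, 0.2507]
tool_rot: [0.058, -3.14, 0.002]
force: [-0.7, -1.3, -0.2]
opening: 1.005
```

Run:
```python
from h import *
print(cur()[0],cur()[2]["joint_pos"],cur()[2]["time"]);to((.47,-.342,.25),.083)
```

```text
[0.48202505 0.002868   0.25065576] [-0.15996235  0.12848707 -0.14256263  1.30078807 -0.00130303 -0.19676873] 1.65
shift [ 0.0247 -0.3442  0.0011] turn -2.65 | yaw now 0.0368 z axis [-0.0012 -0.0011 -1.    ]
```

Request:
{"op": "drive_tool", "data": {"commands": [[[0.0, -0.05, 0], 0], [[0.0, -0.1, 0], 0], [[0.01, -0.15, 0], 0], [[0.01, -0.2, 0], -1], [[0.02, -0.25, 0], -2], [[0.025, -0.3, 0], -2.5], [[0.025, -0.345, 0], -2.5], [[0.025, -0.345, 0], -2.5], [[0.025, -0.345, 0], -2.5]]}}

```text
time: 2.78
ee_pos: [0.4694, -0.3423, 0.2505]
tool_rot: [0.126, -3.137, -0.001]
force: [0.0, 0.6, -0.5]
opening: 1.002
```

Run:
```python
from h import *
print(cur()[0]);shot("wrist","w1");shot("side","s1")
```

```text
[ 0.46937313 -0.34227691  0.25052066]
```

View pics/w1.png

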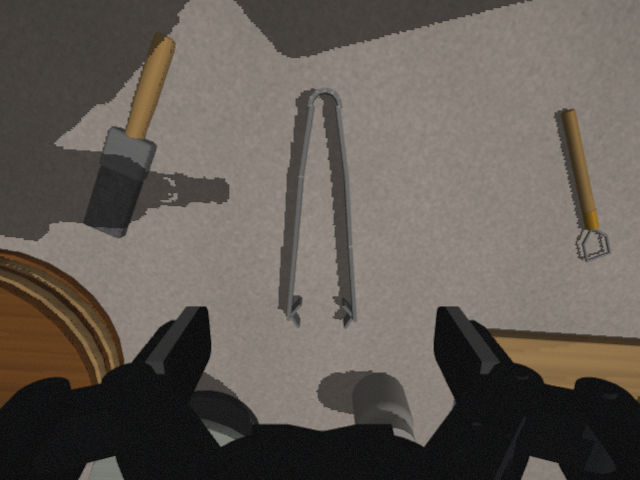

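The wrist view shows the whole tongs: bow top at (324,93), jaw tips at (292,322) and (351,322).

Run:
```python
from h import *
c=tuple(np.load("pics/w1.npy",allow_pickle=True))
im=cv2.imread("pics/w1.png")[80:340,260:380]
cv2.imwrite("pics/w1c.png",cv2.resize(im,None,fx=2.3,fy=2.3,interpolation=cv2.INTER_CUBIC))
im=cv2.imread("pics/w1.png")[280:335,270:370]
cv2.imwrite("pics/w1d.png",cv2.resize(im,None,fx=7,fy=7,interpolation=cv2.INTER_CUBIC))
for p in [(324.5,89),(324.5,93),(292,322),(351,322)]: print(plane(c,p,.024).round(4))
```

```text
[ 0.3647 -0.3481  0.024 ]
[ 0.3681 -0.3479  0.024 ]
[ 0.6011 -0.364   0.024 ]
[ 0.5961 -0.3006  0.024 ]
```

View pics/w1c.png

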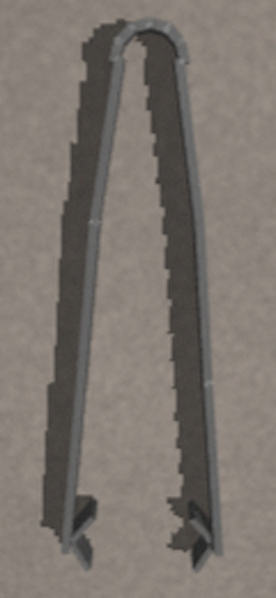

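View pics/w1d.png

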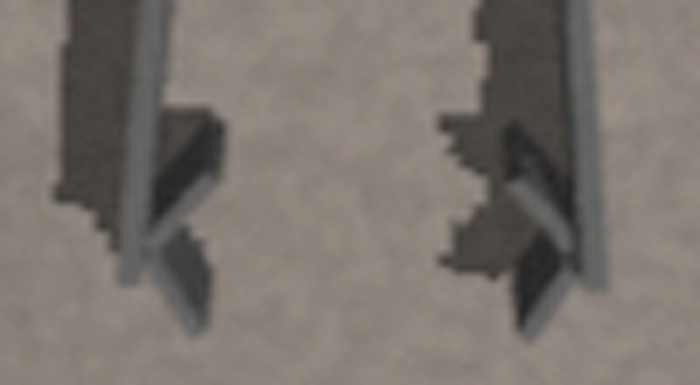

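Run:
```python
from h import *
c=tuple(np.load("pics/w1.npy",allow_pickle=True))
P=lambda u,v:plane(c,(u,v),.024)
b=P(325.2,88.5); j=(P(291.4,314.3)+P(352.1,315.5))/2; a=(P(288.7,319.7)+P(355,320.7))/2; l=(P(296.9,327)+P(345.3,328))/2
for x in (j,a,l): d=x-b; print(b.round(4),x.round(4),np.linalg.norm(d).round(4),"yaw",np.arctan2(d[1],d[0]).round(4))
d=(j-b);u=d/np.linalg.norm(d); print("origin from bow",b+u*.114,"from jaw",j-u*.115)
print(np.linalg.norm(P(296.9,327)-P(345.3,328)))
```

```text
[ 0.3643 -0.3475  0.024 ] [ 0.5901 -0.3327  0.024 ] 0.2263 yaw 0.0656
[ 0.3643 -0.3475  0.024 ] [ 0.5964 -0.3321  0.024 ] 0.2327 yaw 0.0664
[ 0.3643 -0.3475  0.024 ] [ 0.6053 -0.3322  0.024 ] 0.2415 yaw 0.0635
origin from bow [ 0.47801338 -0.34006181  0.024     ] from jaw [ 0.47536351 -0.34023579  0.024     ]
0.052410597787781614
```

Run:
```python
from h import *
to((.477,-.340,.06),.065);to((.477,-.340,.004),.065)
```

```text
shift [-0.0077  0.001   0.1911] turn 0.95 | yaw now 0.0816 z axis [-1.6e-03 -5.0e-04 -1.0e+00]
shift [-0.0078  0.0011  0.2471] turn 0.95 | yaw now 0.0816 z axis [-1.6e-03 -5.0e-04 -1.0e+00]
```

Request:
{"op": "drive_tool", "data": {"commands": [[[-0.004, 0.001, 0.04], 1], [[-0.008, 0.001, 0.08], 1], [[-0.008, 0.001, 0.12], 1], [[-0.008, 0.001, 0.15], 1], [[-0.008, 0.001, 0.18], 1], [[-0.008, 0.001, 0.19], 1], [[-0.008, 0.001, 0.19], 1]], "grip": 0.85, "newtons": 20}}

```text
time: 3.75
ee_pos: [0.4773, -0.339, 0.0612]
tool_rot: [0.102, -3.138, -0.0]
force: [-0.3, 0.4, 0.1]
opening: 0.853
```

Run:
```python
from h import *
shot("wrist","w2");f=shot("side","s2")["image"]
cv2.imwrite("pics/s2c.png",cv2.resize(f[270:390,250:420],None,fx=4.5,fy=4.5,interpolation=cv2.INTER_CUBIC))
to((.477,-.340,.004),.065)
```

```text
shift [0.0011 0.0004 0.0585] turn -0.01 | yaw now 0.0648 z axis [-1.0e-04 -1.9e-03 -1.0e+00]
```

View pics/w2.png

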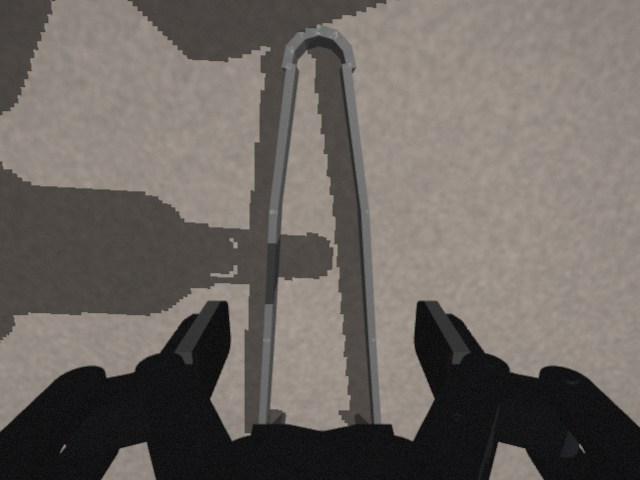

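View pics/s2c.png

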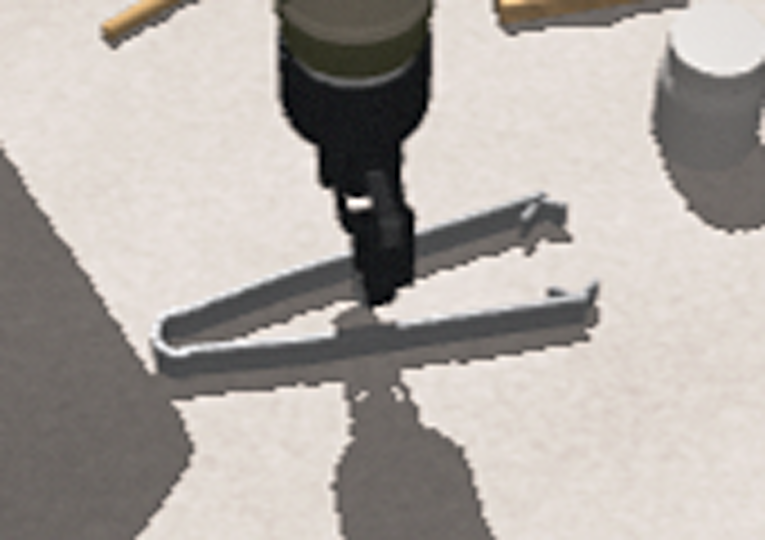

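The arms (x≈268/372) sit centred between the pads (228/416). The kinks of the grip flats, at rows 212 and 340, let me check the grip centre.

Run:
```python
from h import *
c=tuple(np.load("pics/w2.npy",allow_pickle=True))
P=lambda u,v:plane(c,(u,v),.024)
m=[P(272.5,212),P(266,340),P(366.5,212),P(373.5,340)]
for x in m: print(x.round(4))
a=(m[0]+m[2])/2;b=(m[1]+m[3])/2
print("centre",((a+b)/2).round(4),np.linalg.norm(b-a),"yaw",np.arctan2(*(b-a)[[1,0]]))
bow=P(319.5,28);print("bow",bow.round(4))
```

```text
[ 0.4449 -0.3648  0.024 ]
[ 0.5149 -0.3664  0.024 ]
[ 0.4419 -0.3198  0.024 ]
[ 0.5112 -0.3092  0.024 ]
centre [ 0.4782 -0.34    0.024 ] 0.06976945340307607 yaw 0.06461102511500566
bow [ 0.3644 -0.3472  0.024 ]
```

Request:
{"op": "drive_tool", "data": {"commands": [[[0.0, 0.0, 0.02], 0], [[0.0, 0.0, 0.035], 0], [[0.0, 0.0, 0.048], 0], [[0.0, 0.0, 0.055], 0], [[0.0, 0.0, 0.057], 0], [[0.0, 0.0, 0.057], 0]]}}

```text
time: 4.6
ee_pos: [0.4783, -0.3405, 0.0056]
tool_rot: [-0.102, 3.14, -0.003]
force: [-0.9, 0.0, 0.7]
opening: 0.849
```

Request:
{"op": "drive_tool", "data": {"commands": [[[0.0, 0.0, 0.0], 0], [[0.0, 0.0, 0.0], 0], [[0.0, 0.0, 0.0], 0], [[0.0, 0.0, 0.0], 0], [[0.0, 0.0, 0.0], 0], [[0.0, 0.0, 0.0], 0]], "grip": 0.6, "newtons": 20}}

```text
time: 5.35
ee_pos: [0.4789, -0.3412, 0.0066]
tool_rot: [-0.101, 3.139, -0.006]
force: [-0.7, 0.3, 6.1]
opening: 0.607
```

Run:
```python
from h import *
print(cur()[0],cur()[2]["force"],cur()[2]["opening"])
shot("wrist","w3");f=shot("side","s3")["image"]
cv2.imwrite("pics/s3c.png",cv2.resize(f[270:390,250:420],None,fx=4.5,fy=4.5,interpolation=cv2.INTER_CUBIC))
```

```text
[ 0.47888302 -0.34117682  0.00659585] [-0.7059378   0.29898936  6.06723394] 0.6065138254485074
```

View pics/w3.png

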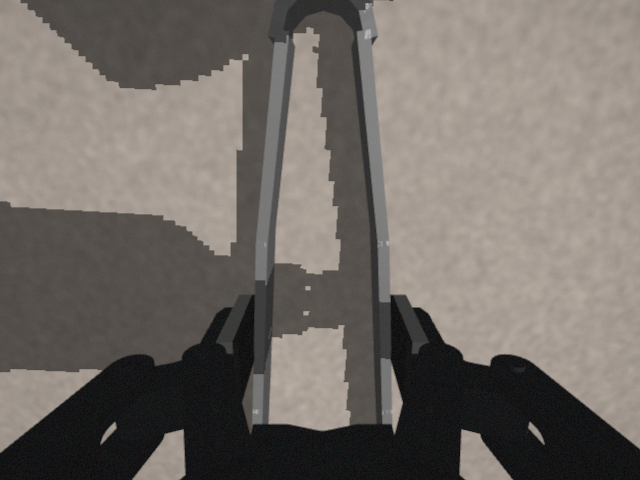

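View pics/s3c.png

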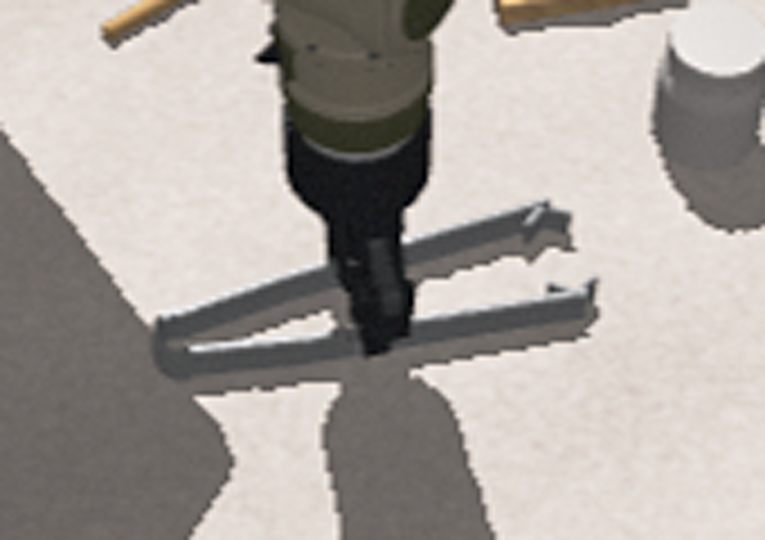

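The pads are on the grip flats. The wrist image shows contact on both sides at x≈255 and x≈390, and the force is only 6 N upward. Lifting.

Request:
{"op": "drive_tool", "data": {"commands": [[[0.0, 0.0, -0.005], 0], [[0.0, 0.0, -0.015], 0], [[0.0, 0.0, -0.03], 0], [[0.0, 0.0, -0.05], 0], [[0.0, 0.0, -0.08], 0], [[0.0, 0.0, -0.11], 0], [[0.0, 0.0, -0.14], 0], [[0.0, 0.0, -0.15], 0], [[0.0, 0.0, -0.15], 0]]}}

```text
time: 6.58
ee_pos: [0.4789, -0.3409, 0.1573]
tool_rot: [-0.101, 3.137, -0.007]
force: [-1.0, 0.4, -1.5]
opening: 0.604
```

Run:
```python
from h import *
print(cur()[0],cur()[2]["force"],cur()[2]["opening"])
shot("wrist","w4");f=shot("side","s4")["image"];g=shot("scene","c4")["image"]
cv2.imwrite("pics/s4c.png",np.hstack([cv2.resize(f[230:350,260:430],None,fx=2.3,fy=2.3,interpolation=cv2.INTER_CUBIC),cv2.resize(g[230:350,160:330],None,fx=2.3,fy=2.3,interpolation=cv2.INTER_CUBIC)]))
```

```text
[ 0.47893226 -0.34091053  0.15726176] [-1.04746877  0.40480889 -1.48283796] 0.6035175501153035
```

View pics/w4.png

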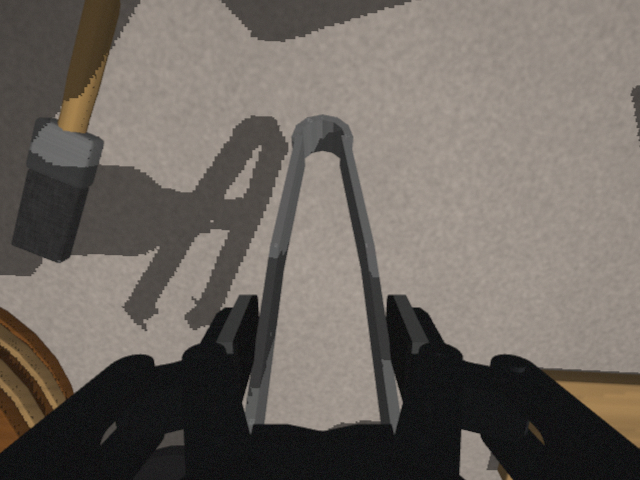

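View pics/s4c.png

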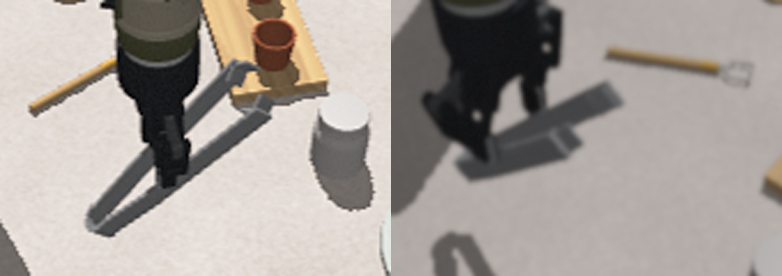

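When lifted, the tongs tipped bow-down: the bow now shows at (322,135) instead of row ~5. The still-tapered flats meet the pads only at their front edge, ahead of the centre of mass. I'll set the tongs back on the table to level them, then regrip about 10 mm farther back so that edge sits at the centre of mass.

Request:
{"op": "drive_tool", "data": {"commands": [[[0.0, 0.0, 0.03], 0], [[0.0, 0.0, 0.06], 0], [[0.0, 0.0, 0.08], 0], [[0.0, 0.0, 0.095], 0], [[0.0, 0.0, 0.107], 0], [[0.0, 0.0, 0.118], 0], [[0.0, 0.0, 0.128], 0], [[0.0, 0.0, 0.137], 0], [[0.0, 0.0, 0.145], 0], [[0.0, 0.0, 0.15], 0], [[0.0, 0.0, 0.15], 0]]}}

```text
time: 8.1
ee_pos: [0.4781, -0.3404, 0.0055]
tool_rot: [-0.101, 3.14, -0.003]
force: [0.1, 0.8, 1.4]
opening: 0.598
```

Run:
```python
from h import *
print(cur()[0],cur()[2]["force"],cur()[2]["opening"])
f=shot("side","s5")["image"]
cv2.imwrite("pics/s5c.png",cv2.resize(f[270:390,250:420],None,fx=4.5,fy=4.5,interpolation=cv2.INTER_CUBIC))
```

```text
[ 0.47810242 -0.34041002  0.00546546] [0.13265443 0.76908199 1.38034367] 0.597669008791461
```

View pics/s5c.png

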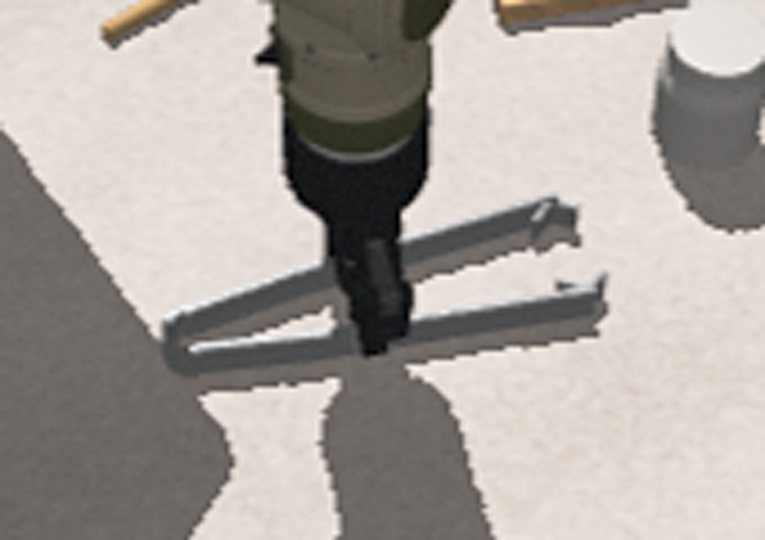

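The tongs are flat again, about 4–5 mm farther forward. I'll open, rise and re-measure.

Request:
{"op": "drive_tool", "data": {"commands": [[[0.0, 0.0, 0.0], 0], [[0.0, 0.0, 0.0], 0], [[0.0, 0.0, 0.0], 0], [[0.0, 0.0, -0.02], 0], [[0.0, 0.0, -0.04], 0], [[0.0, 0.0, -0.055], 0], [[0.0, 0.0, -0.055], 0]], "grip": 0.85}}

```text
time: 9.02
ee_pos: [0.4789, -0.341, 0.0617]
tool_rot: [-0.101, 3.138, -0.006]
force: [-0.4, -0.3, -0.4]
opening: 0.851
```

Run:
```python
from h import *
print(cur()[0],cur()[2]["force"],cur()[2]["opening"])
shot("wrist","w6")
```

```text
[ 0.47889257 -0.34103665  0.06173658] [-0.38465794 -0.28450338 -0.3962467 ] 0.8512942436075353
```

View pics/w6.png

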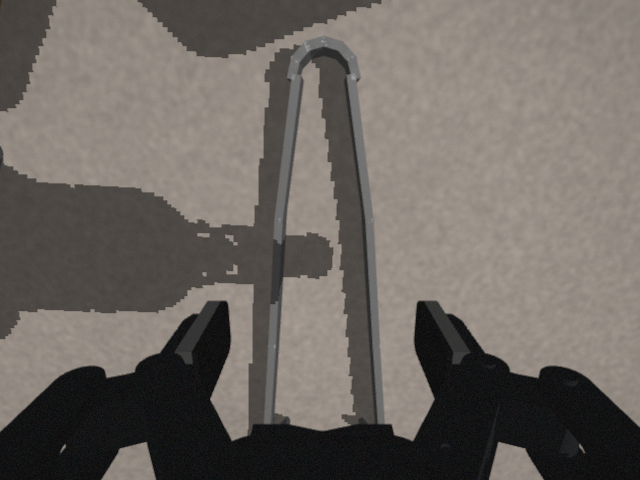

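Kinks of the flats are now at (279,219)/(371,219) and (272,346)/(378,346), and the bow is at (324,40).

Run:
```python
from h import *
c=tuple(np.load("pics/w6.npy",allow_pickle=True))
P=lambda u,v:plane(c,(u,v),.024)
m=[P(279,219),P(272,346.5),P(371.5,219.5),P(378,346.5)]
a=(m[0]+m[2])/2;b=(m[1]+m[3])/2
o=(a+b)/2
bow=P(324,39);yaw=np.arctan2(*(b-bow)[[1,0]]);print("bow",bow.round(4),"c",o.round(4),np.linalg.norm(b-a),yaw)
t=o-.011*np.array([np.cos(yaw),np.sin(yaw),0]);t[2]=.0045
to(t,yaw)
```

```text
bow [ 0.3701 -0.3471  0.024 ] c [ 0.4838 -0.3391  0.024 ] 0.07049382873199582 0.06893396774167321
shift [0.0055 0.0012 0.0562] turn -0.25 | yaw now 0.0645 z axis [ 9.0e-04 -2.9e-03 -1.0e+00]
```

Request:
{"op": "drive_tool", "data": {"commands": [[[0.003, 0.001, 0.02], 0], [[0.0055, 0.001, 0.035], 0], [[0.0055, 0.001, 0.048], 0], [[0.0055, 0.001, 0.055], 0], [[0.0055, 0.001, 0.0562], 0], [[0.0055, 0.001, 0.0562], 0]]}}

```text
time: 9.82
ee_pos: [0.4731, -0.3403, 0.0048]
tool_rot: [-0.102, 3.139, -0.005]
force: [0.4, -0.5, 0.3]
opening: 0.851
```

Request:
{"op": "drive_tool", "data": {"commands": [[[0.0, 0.0, 0.0], 0], [[0.0, 0.0, 0.0], 0], [[0.0, 0.0, 0.0], 0], [[0.0, 0.0, 0.0], 0], [[0.0, 0.0, 0.0], 0], [[0.0, 0.0, -0.005], 0], [[0.0, 0.0, -0.01], 0], [[0.0, 0.0, -0.02], 0], [[0.0, 0.0, -0.03], 0], [[0.0, 0.0, -0.04], 0], [[0.0, 0.0, -0.04], 0], [[0.0, 0.0, -0.04], 0]], "grip": 0.58, "newtons": 20}}

```text
time: 11.32
ee_pos: [0.473, -0.3401, 0.0448]
tool_rot: [-0.101, 3.139, -0.005]
force: [0.2, -0.3, -2.6]
opening: 0.579
```

Run:
```python
from h import *
print(cur()[0],cur()[2]["force"],cur()[2]["opening"])
shot("wrist","w7")
f=shot("side","s7")["image"]
cv2.imwrite("pics/s7c.png",cv2.resize(f[260:380,250:420],None,fx=4.5,fy=4.5,interpolation=cv2.INTER_CUBIC))
```

```text
[ 0.47298861 -0.34010116  0.0447772 ] [ 0.2086984  -0.33426696 -2.57211769] 0.5790734512204553
```

View pics/s7c.png

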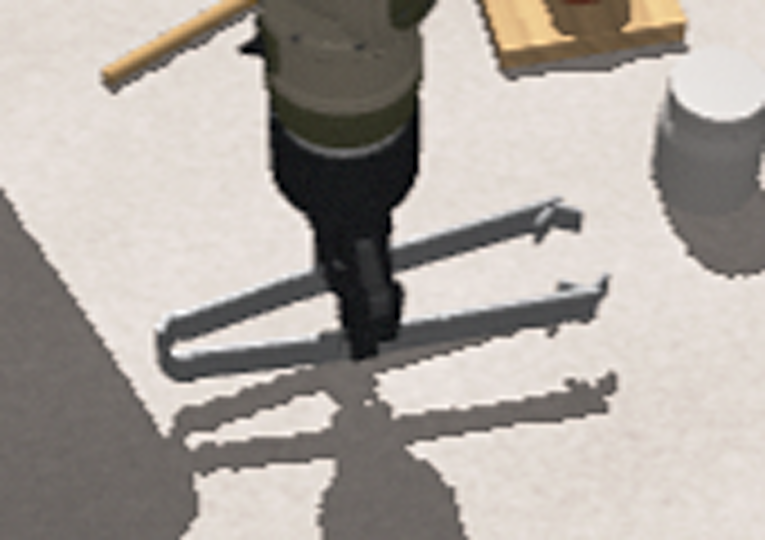

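View pics/w7.png

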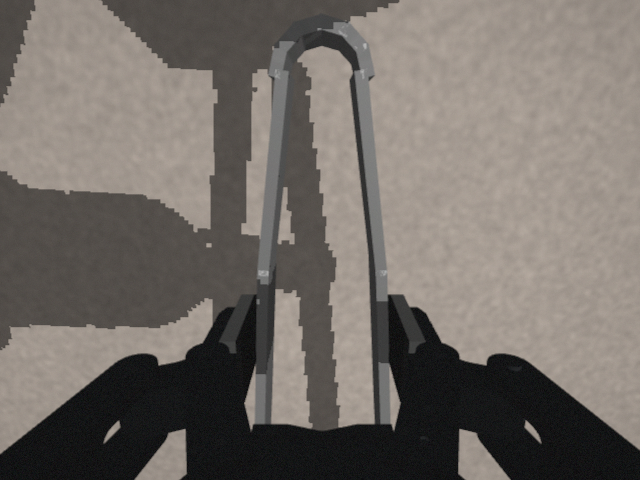

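Off the table and close to level. I'll raise it further and measure the tilt.

Request:
{"op": "drive_tool", "data": {"commands": [[[0.0, 0.0, -0.01], 0], [[0.0, 0.0, -0.025], 0], [[0.0, 0.0, -0.04], 0], [[0.0, 0.0, -0.055], 0], [[0.0, 0.0, -0.07], 0], [[0.0, 0.0, -0.085], 0], [[0.0, 0.0, -0.1], 0], [[0.0, 0.0, -0.115], 0], [[0.0, 0.0, -0.125], 0], [[0.0, 0.0, -0.13], 0], [[0.0, 0.0, -0.13], 0]]}}

```text
time: 12.8
ee_pos: [0.4728, -0.3396, 0.1745]
tool_rot: [-0.101, 3.139, -0.005]
force: [0.8, -0.1, -1.9]
opening: 0.582
```

Run:
```python
from h import *
print(cur()[0],cur()[2]["force"],cur()[2]["opening"])
shot("wrist","w8")
f=shot("side","s8")["image"];g=shot("scene","c8")["image"]
cv2.imwrite("pics/s8c.png",cv2.resize(f[230:350,250:420],None,fx=4.5,fy=4.5,interpolation=cv2.INTER_CUBIC))
cv2.imwrite("pics/c8c.png",cv2.resize(g[230:350,150:320],None,fx=4.5,fy=4.5,interpolation=cv2.INTER_CUBIC))
```

```text
[ 0.47277316 -0.33962509  0.1745492 ] [ 0.83975901 -0.10893146 -1.8701281 ] 0.5822016412200552
```

View pics/s8c.png

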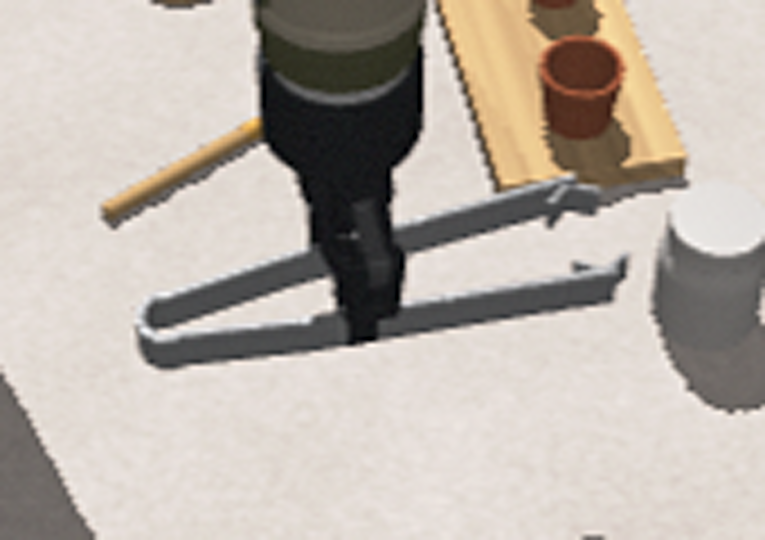

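View pics/c8c.png

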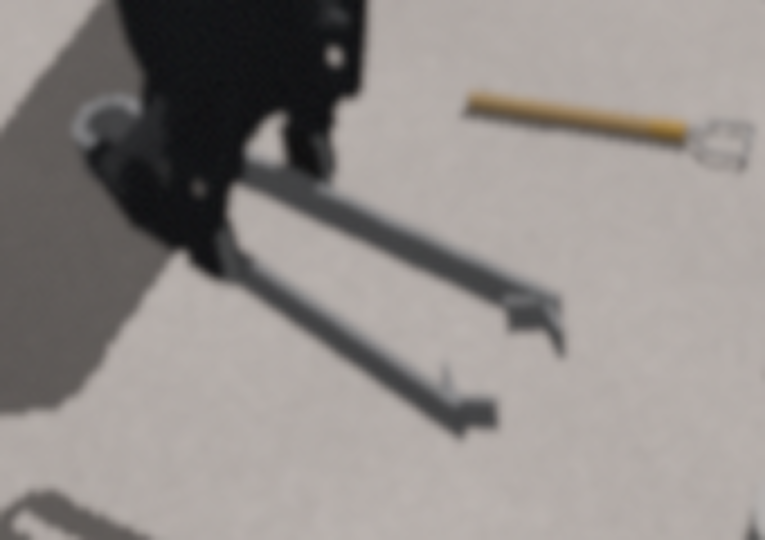

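View pics/w8.png

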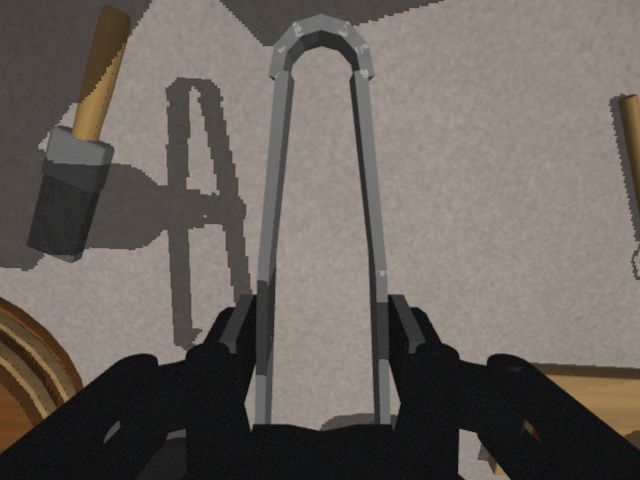

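Stable and level: the bow stays at row ~20 in the wrist view. Next I'll triangulate the jaws and bow.

Run:
```python
from h import *
S,D=K0["scene"],K0["side"]; W=tuple(np.load("pics/w8.npy",allow_pickle=True))
for n,o in dict(far_end=[(S,(274,296.7)),(D,(377.8,269.3))],near_lip=[(S,(260.2,319.6)),(D,(389.3,287))],bow=[(W,(322,17)),(D,(281.5,302.5))],near_vtx=[(S,(251.3,311.5)),(D,(377.5,289))]).items():
    X,e=tri(o);print(n,X.round(4),e)
p,M,s=cur();print(p)
```

```text
far_end [ 0.6026 -0.3     0.1911] [[-0.1, 0.3], [-0.1, -0.3]]
near_lip [ 0.6152 -0.3519  0.187 ] [[-0.2, 0.7], [-0.2, -0.5]]
bow [ 0.37   -0.347   0.1861] [[-3.3, 9.9], [-1.2, -0.3]]
near_vtx [ 0.5889 -0.3474  0.1824] [[-0.4, 1.2], [-0.4, -0.9]]
[ 0.47241322 -0.33927078  0.1737354 ]
```

Run:
```python
from h import *
y=.17;u=np.array([np.cos(y),np.sin(y),0])
t=np.array([.676,.117,0])-u*.2; t[2]=.175; print(t); to(t,y-.004)
S,D=K0["scene"],K0["side"]
print(tri([(S,(391.3,264.5)),(D,(374.3,214))]))
```

```text
[0.47888305 0.08316353 0.175     ]
shift [-0.0337  0.4211 -0.0021] turn -5.81 | yaw now 0.0646 z axis [-2.0e-04 -1.9e-03 -1.0e+00]
(array([0.68365385, 0.00742062, 0.07246392]), [[0.1, -0.3], [0.1, 0.3]])
```

Moving gently toward the pre-grasp, in about 40 mm rows.

Request:
{"op": "drive_tool", "data": {"commands": [[[0.0, 0.01, 0.0], 0], [[-0.002, 0.03, 0.0], 0], [[-0.005, 0.06, 0.0], -1], [[-0.008, 0.1, 0.0], -1], [[-0.011, 0.14, 0.0], -2], [[-0.014, 0.18, 0.0], -2], [[-0.017, 0.22, 0.0], -3], [[-0.02, 0.26, 0.0], -4], [[-0.024, 0.3, 0.0], -5], [[-0.028, 0.34, 0.0], -6], [[-0.031, 0.37, 0.0], -6], [[-0.032, 0.39, 0.0], -6]]}}

```text
time: 14.45
ee_pos: [0.4779, 0.0545, 0.173]
tool_rot: [0.269, -3.129, 0.002]
force: [-0.2, -0.8, -0.9]
opening: 0.586
```

Request:
{"op": "drive_tool", "data": {"commands": [[[-0.001, 0.015, 0.0], 0], [[-0.001, 0.025, 0.0], 0], [[-0.001, 0.03, 0.0], 0], [[-0.001, 0.03, 0.0], 0], [[-0.001, 0.03, 0.0], 0]]}}

```text
time: 15.08
ee_pos: [0.4739, 0.0838, 0.173]
tool_rot: [0.268, -3.13, 0.002]
force: [0.9, -0.5, -2.2]
opening: 0.581
```

Run:
```python
from h import *
print(cur()[0],cur()[2]["force"],cur()[2]["opening"])
y=.17;u=np.array([np.cos(y),np.sin(y),0])
t=np.array([.676,.117,0])-u*.2; t[2]=.0905; to(t,y-.004)
f=shot("side","s9")["image"];g=shot("scene","c9")["image"];shot("wrist","w9")
cv2.imwrite("pics/s9c.png",cv2.resize(f[120:240,250:410],None,fx=4.5,fy=4.5,interpolation=cv2.INTER_CUBIC))
cv2.imwrite("pics/c9c.png",cv2.resize(g[170:290,290:450],None,fx=4.5,fy=4.5,interpolation=cv2.INTER_CUBIC))
```

```text
[0.47394329 0.0837801  0.1730128 ] [ 0.87454786 -0.54184545 -2.17890751] 0.5812166441355937
shift [-0.0048 -0.0013  0.0825] turn 0.28 | yaw now 0.1709 z axis [-3.0e-04 -1.6e-03 -1.0e+00]
```

View pics/s9c.png

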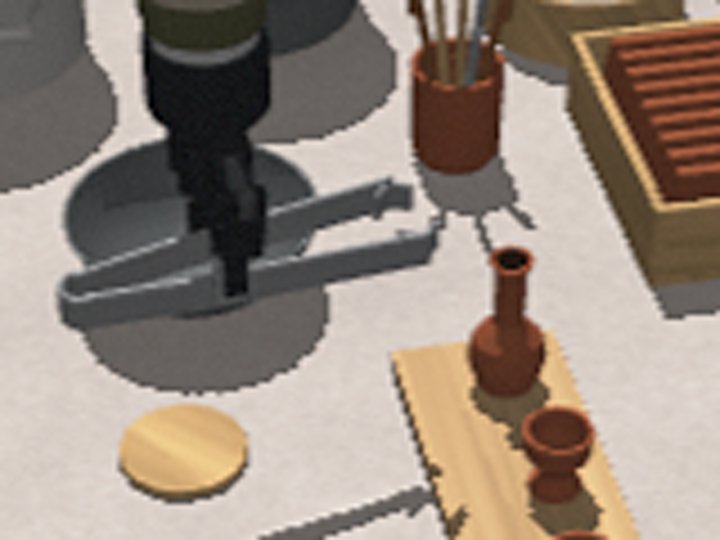

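View pics/c9c.png

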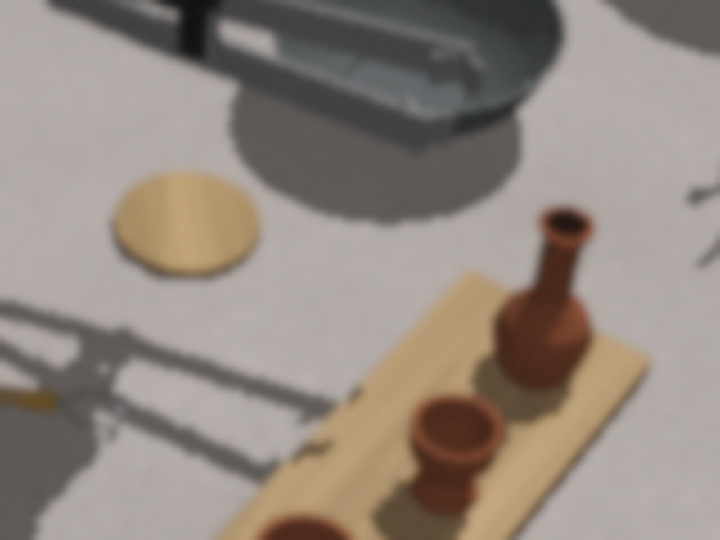

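View pics/w9.png

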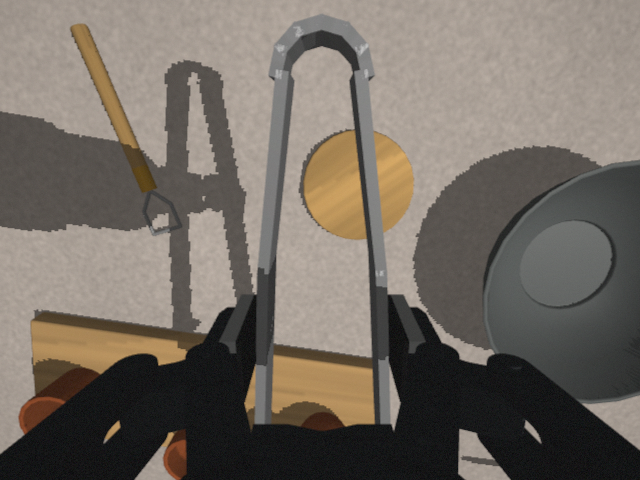

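Tongs are still level, the vase is ahead, and the basin rim clears the hand by more than 5 cm. Descending at standoff.

Request:
{"op": "drive_tool", "data": {"commands": [[[-0.002, -0.001, 0.01], 0], [[-0.004, -0.001, 0.025], 0], [[-0.004, -0.001, 0.04], 0], [[-0.004, -0.001, 0.055], 0], [[-0.004, -0.001, 0.068], 0], [[-0.004, -0.001, 0.078], 0], [[-0.004, -0.001, 0.082], 0], [[-0.004, -0.001, 0.082], 0], [[-0.004, -0.001, 0.082], 0]]}}

```text
time: 16.35
ee_pos: [0.4784, 0.0834, 0.0915]
tool_rot: [-0.268, 3.13, -0.002]
force: [0.3, -0.6, -1.5]
opening: 0.583
```

Run:
```python
from h import *
print(cur()[0],cur()[2]["force"],cur()[2]["opening"])
f=shot("side","s10")["image"];g=shot("scene","c10")["image"]
cv2.imwrite("pics/s10c.png",cv2.resize(f[160:240,270:390],None,fx=6,fy=6,interpolation=cv2.INTER_CUBIC))
cv2.imwrite("pics/c10c.png",cv2.resize(g[180:280,320:440],None,fx=6,fy=6,interpolation=cv2.INTER_CUBIC))
```

```text
[0.47844355 0.08338203 0.09145684] [ 0.28194359 -0.60643332 -1.51550289] 0.5831440105038419
```

View pics/s10c.png

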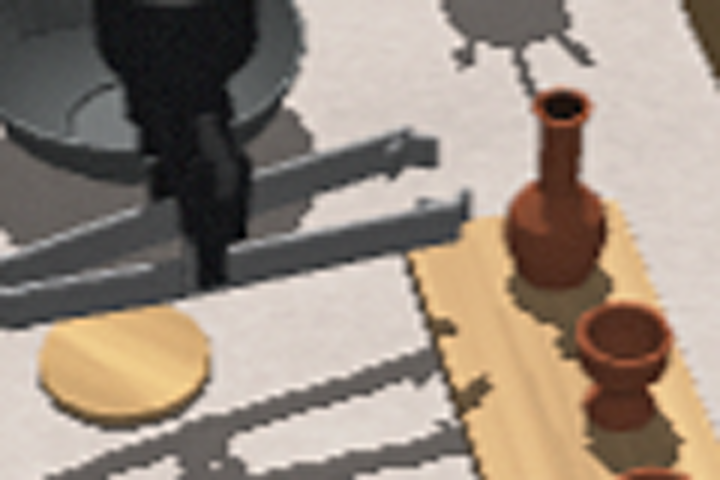

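View pics/c10c.png

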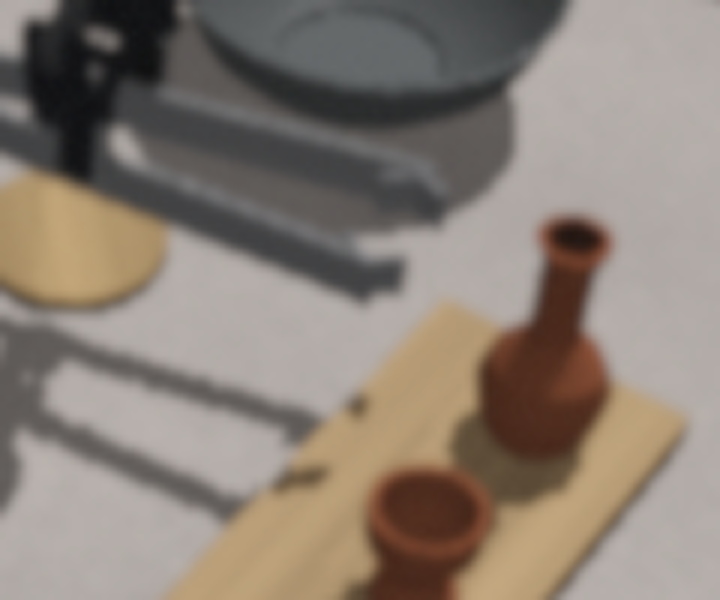

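Run:
```python
from h import *
S,D=K0["scene"],K0["side"]
R_={}
for n,a,b in [("near",(402,262),(467,194)),("far",(440,194),(438,138)),("lip",(575,240),(562,104)),("near_end",(350,245),(425,207)),("shoulder",(557,328),(561,190))]:
    X,e=tri([(S,(a[0]/6+320,a[1]/6+180)),(D,(b[0]/6+270,b[1]/6+160))]);R_[n]=X;print(n,X.round(4),e)
m=(R_["near"]+R_["far"])/2;d=R_["lip"]-m;y=.1715;print("mid",m.round(4),"gap",np.linalg.norm(R_["near"]-R_["far"]))
print("along",d[0]*np.cos(y)+d[1]*np.sin(y),"lat(left+)",-d[0]*np.sin(y)+d[1]*np.cos(y),"expected along lips->vase", .2-.126-.0128)
```

```text
near [0.6201 0.0838 0.1053] [[-0.1, 0.4], [-0.1, -0.3]]
far [0.6137 0.1222 0.1114] [[-0.1, 0.4], [-0.0, -0.3]]
lip [0.676  0.1165 0.1266] [[-0.0, 0.1], [0.0, -0.1]]
near_end [0.598  0.0804 0.1038] [[-0.2, 0.5], [-0.1, -0.5]]
shoulder [0.6767 0.1156 0.0757] [[-0.5, 1.4], [-0.3, -1.1]]
mid [0.6169 0.103  0.1083] gap 0.03937946586860658
along 0.06050056943850059 lat(left+) 0.003210108541558664 expected along lips->vase 0.06120000000000001
```

The jaw-lip midpoint is 60 mm short of the vase axis, as expected. Laterally, the images say go 3 mm left and the kinematics say 0–1 mm right. I'll take +1.5 mm left, go 45 mm closer and 2 mm lower, then look again.

Request:
{"op": "drive_tool", "data": {"commands": [[[-0.008, 0.001, 0.001], 0], [[-0.018, 0.0015, 0.002], 0], [[-0.028, 0.0015, 0.002], 0], [[-0.036, 0.0015, 0.002], 0], [[-0.041, 0.0015, 0.002], 0], [[-0.044, 0.0015, 0.002], 0], [[-0.044, 0.0015, 0.002], 0]]}}

```text
time: 17.32
ee_pos: [0.5215, 0.0924, 0.0894]
tool_rot: [-0.268, 3.13, -0.002]
force: [-0.5, -0.4, -1.4]
opening: 0.586
```

Run:
```python
from h import *
print(cur()[0],cur()[2]["force"],cur()[2]["opening"])
to((.676,.1168,.09),.17)
f=shot("side","s11")["image"];g=shot("scene","c11")["image"]
cv2.imwrite("pics/s11c.png",cv2.resize(f[160:220,310:390],None,fx=9,fy=9,interpolation=cv2.INTER_CUBIC))
cv2.imwrite("pics/c11c.png",cv2.resize(g[200:260,360:440],None,fx=9,fy=9,interpolation=cv2.INTER_CUBIC))
```

```text
[0.52154147 0.09235921 0.08942419] [-0.52979113 -0.37195816 -1.37275858] 0.585607788288214
shift [-0.1564 -0.0022 -0.0006] turn 0.05 | yaw now 0.1709 z axis [ 4.0e-04 -1.5e-03 -1.0e+00]
```

View pics/s11c.png

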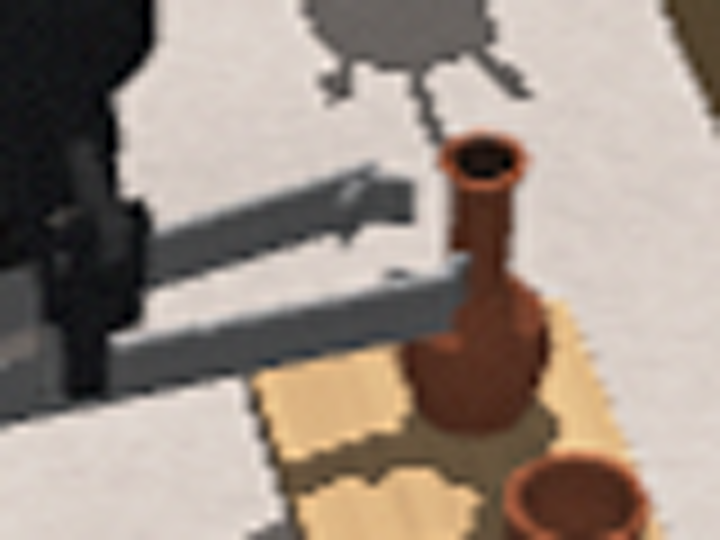

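View pics/c11c.png

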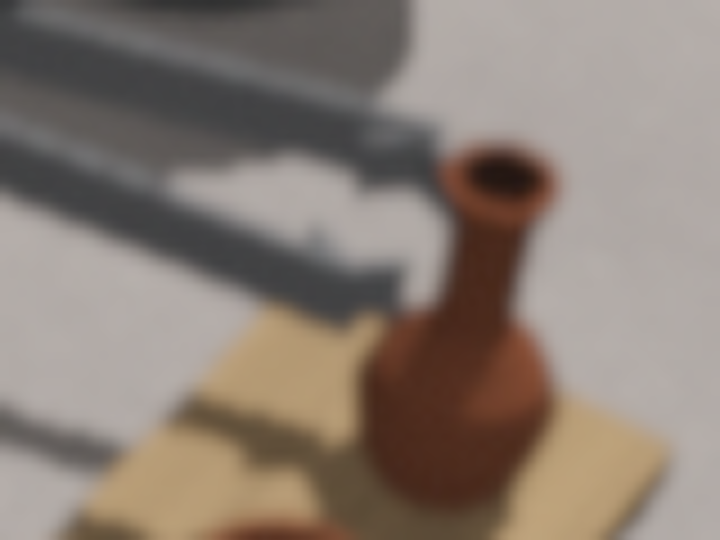

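Run:
```python
from h import *
S,D=K0["scene"],K0["side"]
y=.171;p=np.array([.5215,.0924,.0894]);u=np.array([np.cos(y),np.sin(y)]);v=np.array([-u[1],u[0]])
for n,a,b in [("near lip",(403,264),(468,256)),("far armend",(435,130),(373,168)),("near back lip",(318,228),(397,272)),("vaselip",(503,185),(484,160))]:
    X,e=tri([(S,(a[0]/9+360,a[1]/9+200)),(D,(b[0]/9+310,b[1]/9+160))]);d=X[:2]-p[:2];print(n,X.round(4),"along",(d@u).round(4),"lat",(d@v).round(4),e)
```

```text
near lip [0.6647 0.0895 0.1085] along 0.1406 lat -0.0273 [[-0.2, 0.5], [-0.1, -0.4]]
far armend [0.6445 0.142  0.1078] along 0.1296 lat 0.0279 [[-0.1, 0.4], [-0.1, -0.3]]
near back lip [0.64   0.0879 0.1076] along 0.116 lat -0.0246 [[-0.2, 0.7], [-0.1, -0.5]]
vaselip [0.6764 0.1165 0.1249] along 0.1567 lat -0.0026 [[-0.0, 0.1], [0.0, -0.1]]
```

Run:
```python
from h import *
S,D=K0["scene"],K0["side"]
y=.171;p=np.array([.5215,.0924,.0894]);u=np.array([np.cos(y),np.sin(y)]);v=np.array([-u[1],u[0]])
for z in (.104,.107):
  for n,c,q in [("side near lip",D,(468/9+310,255/9+160)),("side far lip",D,(412/9+310,178/9+160)),("side far armend",D,(375/9+310,168/9+160)),("side far back lip",D,(345/9+310,205/9+160)),("side near back",D,(397/9+310,271/9+160)),("scene near lip",S,(403/9+360,264/9+200)),("scene near back lip",S,(318/9+360,230/9+200)),("scene far armend",S,(435/9+360,130/9+200)),("scene far backlip",S,(362/9+360,165/9+200))]:
    X=plane(c,q,z)[:2]-p[:2]; print(z,n,"along",(X@u).round(4),"lat",(X@v).round(4))
# model overlay
from itertools import product
for nm,c,(x0,y0,sx) in [("s11",D,(310,160,9)),("c11",S,(360,200,9))]:
    f=cv2.imread(f"pics/{nm}.png")[y0:y0+60,x0:x0+80];f=cv2.resize(f,None,fx=9,fy=9,interpolation=cv2.INTER_CUBIC)
    def P(a,l,z):
        w=np.r_[p[:2]+u*a+v*l,z];q=(proj(c,w)-(x0,y0))*sx;return tuple(int(k) for k in q)
    for s,col in((1,(0,255,0)),(-1,(0,0,255))):
        for z in(.1055,.0855):
            cv2.polylines(f,[np.array([P(.113,s*.0175,z),P(.126,s*.0275,z),P(.139,s*.0175,z)])],False,col,1)
            cv2.line(f,P(.05,s*.0235,z),P(.13,s*.029,z),col,1)
    for z in(.074,.115):
        pts=[]
        for t in np.linspace(0,6.28,40):
            w=np.r_[.676+.011*np.cos(t),.1167+.011*np.sin(t),z];pts.append(((proj(c,w)-(x0,y0))*sx).astype(int))
        cv2.polylines(f,[np.array(pts)],True,(255,255,0),1)
    cv2.imwrite(f"pics/{nm}o.png",f)
```

```text
0.104 side near lip along 0.1427 lat -0.0235
0.104 side far lip along 0.1415 lat 0.0211
0.104 side far armend along 0.1319 lat 0.0307
0.104 side far back lip along 0.1147 lat 0.0159
0.104 side near back along 0.1174 lat -0.0226
0.104 scene near lip along 0.1393 lat -0.0206
0.104 scene near back lip along 0.115 lat -0.0191
0.104 scene far armend along 0.1285 lat 0.0338
0.104 scene far backlip along 0.1161 lat 0.0108
0.107 side near lip along 0.1412 lat -0.0268
0.107 side far lip along 0.1399 lat 0.0176
0.107 side far armend along 0.1303 lat 0.0272
0.107 side far back lip along 0.1132 lat 0.0124
0.107 side near back along 0.1159 lat -0.0259
0.107 scene near lip along 0.14 lat -0.0239
0.107 scene near back lip along 0.1158 lat -0.0223
0.107 scene far armend along 0.1292 lat 0.0304
0.107 scene far backlip along 0.1169 lat 0.0075
```

View pics/s11o.png

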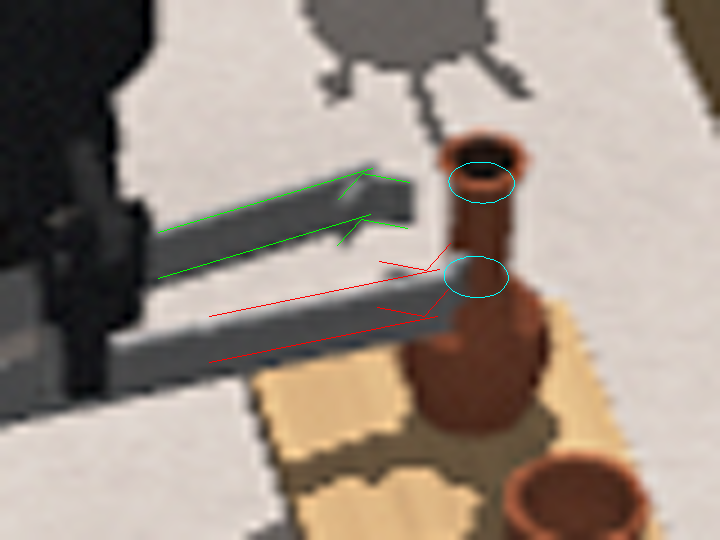

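View pics/c11o.png

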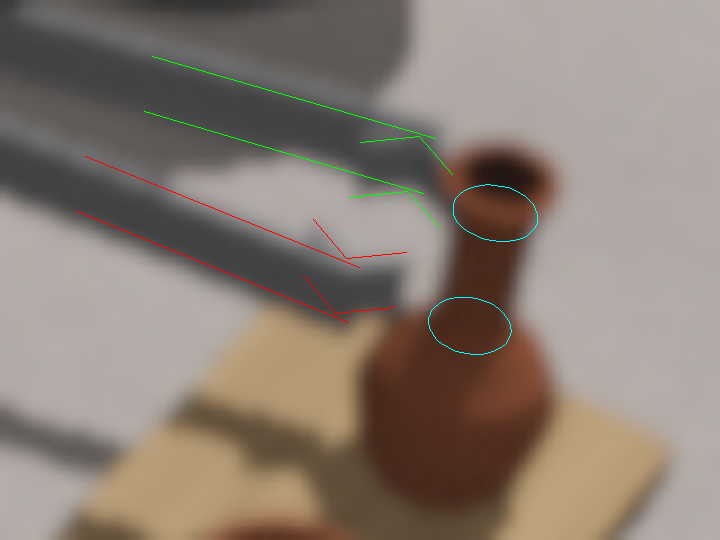

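The jaws straddle the neck, and both lips are clear of it in both views. The overlay puts the tongs centre 1–1.5 mm right of the tool line and the vase about 2.3 mm right. Advancing 30 mm and 1 mm right.

Request:
{"op": "drive_tool", "data": {"commands": [[[-0.004, -0.001, 0.0], 0], [[-0.01, -0.001, 0.0], 0], [[-0.016, -0.001, 0.0], 0], [[-0.022, -0.001, 0.0], 0], [[-0.027, -0.001, 0.0], 0], [[-0.03, -0.001, 0.0], 0], [[-0.03, -0.001, 0.0], 0], [[-0.03, -0.001, 0.0], 0]]}}

```text
time: 18.42
ee_pos: [0.5507, 0.0964, 0.0894]
tool_rot: [0.268, -3.13, 0.002]
force: [0.8, -0.1, -1.4]
opening: 0.585
```

Run:
```python
from h import *
print(cur()[0],cur()[2]["force"],cur()[2]["opening"])
f=shot("side","s12")["image"];g=shot("scene","c12")["image"]
cv2.imwrite("pics/s12c.png",np.hstack([cv2.resize(f[160:220,335:395],None,fx=6.5,fy=6.5,interpolation=cv2.INTER_CUBIC),cv2.resize(g[200:260,380:440],None,fx=6.5,fy=6.5,interpolation=cv2.INTER_CUBIC)]))
```

```text
[0.55073864 0.09643804 0.08937013] [ 0.78930461 -0.10487993 -1.41491569] 0.5845583594952944
```

View pics/s12c.png

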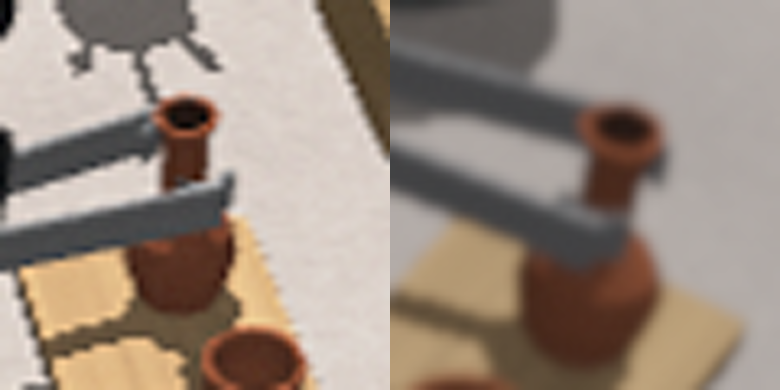

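The neck is between the jaws and the vase is undisturbed. Closing in stages.

Request:
{"op": "drive_tool", "data": {"commands": [[[0, 0, 0], 0], [[0, 0, 0], 0], [[0, 0, 0], 0]], "grip": 0.48, "newtons": 30}}

```text
time: 18.9
ee_pos: [0.5507, 0.0964, 0.0895]
tool_rot: [0.268, -3.13, 0.002]
force: [0.2, 0.6, -0.6]
opening: 0.481
```

Request:
{"op": "drive_tool", "data": {"commands": [[[0, 0, 0], 0], [[0, 0, 0], 0], [[0, 0, 0], 0], [[0, 0, 0], 0]], "grip": 0.3, "newtons": 40}}

```text
time: 19.4
ee_pos: [0.5507, 0.0965, 0.0895]
tool_rot: [0.268, -3.13, 0.002]
force: [-1.0, 0.9, -0.9]
opening: 0.415
```

Run:
```python
from h import *
print(cur()[0],cur()[2]["force"],cur()[2]["moment"],cur()[2]["opening"])
f=shot("side","s13")["image"];g=shot("scene","c13")["image"]
cv2.imwrite("pics/s13c.png",np.hstack([cv2.resize(f[160:220,335:395],None,fx=6.5,fy=6.5,interpolation=cv2.INTER_CUBIC),cv2.resize(g[200:260,380:440],None,fx=6.5,fy=6.5,interpolation=cv2.INTER_CUBIC)]))
```

```text
[0.55068767 0.09647253 0.08948673] [-0.98311681  0.85888892 -0.88737857] [0.08095295 0.08056907 0.04276158] 0.41506784026629934
```

View pics/s13c.png

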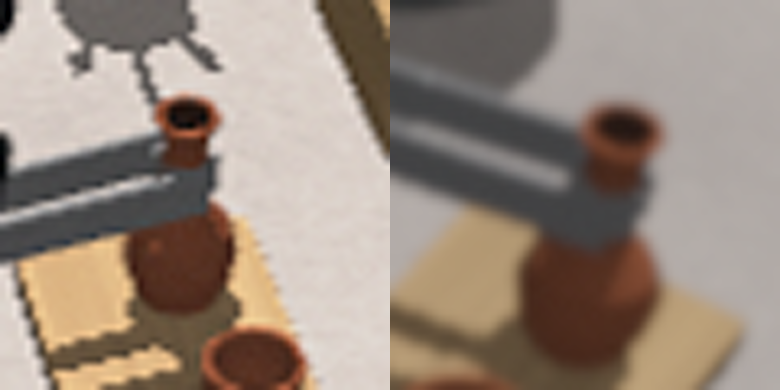

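The opening stopped at 0.415 (35 mm) with the jaws shut on the neck and the vase unmoved. I'll firm the grip up and lift slowly.

Request:
{"op": "drive_tool", "data": {"commands": [[[0, 0, 0], 0], [[0, 0, 0], 0], [[0, 0, 0], 0], [[0, 0, -0.002], 0], [[0, 0, -0.004], 0], [[0, 0, -0.007], 0], [[0, 0, -0.01], 0], [[0, 0, -0.014], 0], [[0, 0, -0.018], 0], [[0, 0, -0.022], 0], [[0, 0, -0.025], 0], [[0, 0, -0.025], 0]], "grip": 0.2, "newtons": 85}}

```text
time: 21.0
ee_pos: [0.5509, 0.0965, 0.1148]
tool_rot: [-0.268, 3.13, -0.002]
force: [-0.2, 0.3, -1.3]
opening: 0.398
```

Run:
```python
from h import *
print(cur()[0],cur()[2]["force"],cur()[2]["moment"],cur()[2]["opening"])
f=shot("side","s14")["image"];g=shot("scene","c14")["image"];shot("wrist","w14")
cv2.imwrite("pics/s14c.png",np.hstack([cv2.resize(f[150:225,330:395],None,fx=6,fy=6,interpolation=cv2.INTER_CUBIC),cv2.resize(g[185:260,380:445],None,fx=6,fy=6,interpolation=cv2.INTER_CUBIC)]))
```

```text
[0.55090936 0.09651273 0.11481207] [-0.15288319  0.27577983 -1.28585584] [-0.0259243   0.19554021 -0.03289485] 0.39798325412315627
```

View pics/s14c.png

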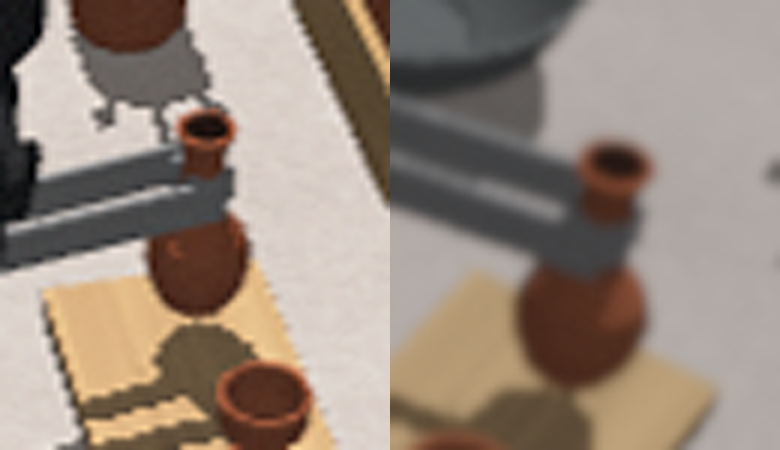

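View pics/w14.png

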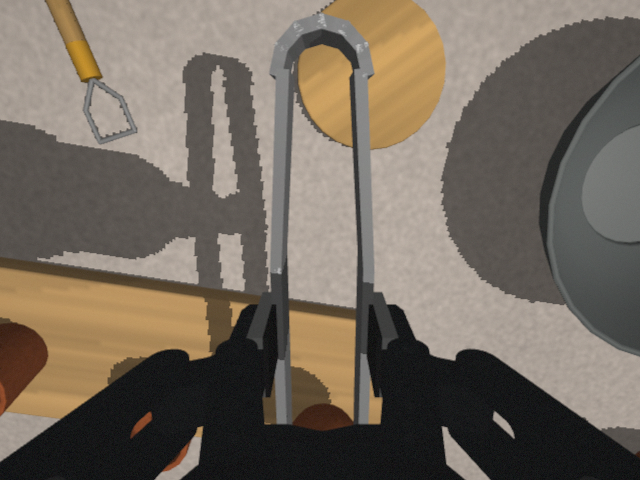

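Vase is up and upright, foot clear of the board, nothing else touched. Lifting another 60 mm, to a foot height of about 0.103.

Request:
{"op": "drive_tool", "data": {"commands": [[[0, 0, -0.004], 0], [[0, 0, -0.01], 0], [[0, 0, -0.017], 0], [[0, 0, -0.024], 0], [[0, 0, -0.031], 0], [[0, 0, -0.038], 0], [[0, 0, -0.045], 0], [[0, 0, -0.052], 0], [[0, 0, -0.057], 0], [[0, 0, -0.06], 0], [[0, 0, -0.06], 0]]}}

```text
time: 22.52
ee_pos: [0.5507, 0.0966, 0.1745]
tool_rot: [0.268, -3.13, 0.002]
force: [-0.1, -1.1, -2.8]
opening: 0.392
```

Run:
```python
from h import *
p,M,s=cur();print(p,s["force"],s["moment"],s["opening"])
f=shot("side","s15")["image"];g=shot("scene","c15")["image"]
cv2.imwrite("pics/s15c.png",np.hstack([cv2.resize(f[120:210,335:400],None,fx=6,fy=6,interpolation=cv2.INTER_CUBIC),cv2.resize(g[165:255,390:455],None,fx=6,fy=6,interpolation=cv2.INTER_CUBIC)]))
print("tool shift for -.1935,.1765:",(M.T@np.array([-.1935,.1765,0])).round(4))
```

```text
[0.55069829 0.09658353 0.17450757] [-0.06549517 -1.09333307 -2.81727627] [-0.05370923  0.13025012  0.0123002 ] 0.3924565934975742
tool shift for -.1935,.1765: [ 0.1607  0.2068 -0.0003]
```

View pics/s15c.png

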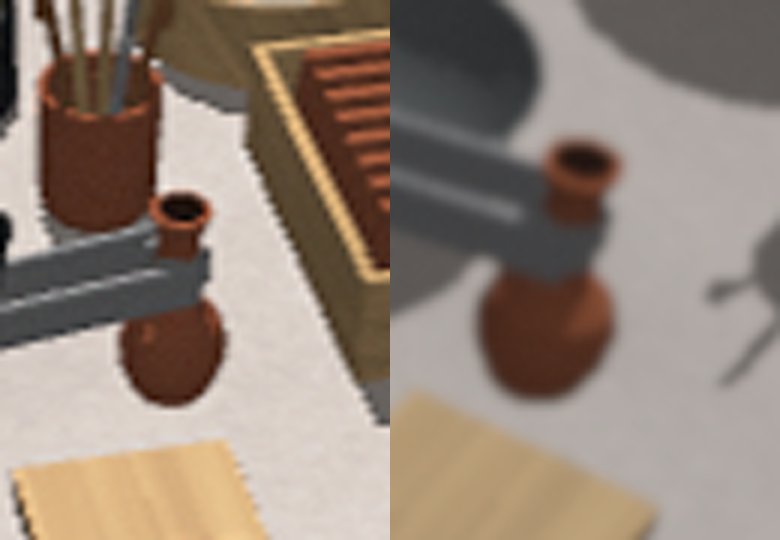

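Run:
```python
from h import *
S,D=K0["scene"],K0["side"]
print(plane(D,(351,156),0),plane(S,(474,205),0))
X,e=tri([(D,(181/6+335,208/6+120)),(S,((582-390)/6+390,165/6+165))]);print("lip",X,e)
Y,e=tri([(D,(172/6+335,352/6+120)),(S,((545-390)/6+390,335/6+165))]);print("belly",Y,e)
```

```text
[0.70580303 0.40074488 0.        ] [0.72202992 0.41366064 0.        ]
lip [0.67633156 0.11524582 0.20979164] [[0.0, -0.0], [0.0, -0.0]]
belly [0.67606994 0.11707487 0.12230653] [[-0.1, -0.4], [-0.2, 0.5]]
```

The vase is upright (lip and belly axis agree within 2 mm over 87 mm) and its foot is at about 0.102. The path to the basin is clear, so I'm translating there.

Request:
{"op": "drive_tool", "data": {"commands": [[[0.004, 0.005, 0], 0], [[0.015, 0.019, 0], 0], [[0.031, 0.04, 0], 0], [[0.049, 0.063, 0], 0], [[0.068, 0.088, 0], 0], [[0.087, 0.112, 0], 0], [[0.105, 0.136, 0], 0], [[0.123, 0.159, 0], 0], [[0.139, 0.179, 0], 0], [[0.151, 0.195, 0], 0], [[0.158, 0.204, 0], 0], [[0.16, 0.207, 0], 0]]}}

```text
time: 24.12
ee_pos: [0.3564, 0.2739, 0.1741]
tool_rot: [0.271, -3.129, 0.002]
force: [0.2, -0.5, -2.9]
opening: 0.399
```

Request:
{"op": "drive_tool", "data": {"commands": [[[0, 0, 0], 0], [[0, 0, 0], 0], [[0, 0, 0], 0]]}}

```text
time: 24.5
ee_pos: [0.3568, 0.2736, 0.174]
tool_rot: [0.269, -3.129, 0.002]
force: [-0.1, -0.3, -2.3]
opening: 0.397
```

Run:
```python
from h import *
p,M,s=cur();print(s["time"],p,s["force"],s["moment"],s["opening"])
f=shot("side","s16")["image"];g=shot("scene","c16")["image"];shot("wrist","w16")
cv2.imwrite("pics/s16c.png",np.hstack([cv2.resize(f[100:220,250:340],None,fx=4.4,fy=4.4,interpolation=cv2.INTER_CUBIC),cv2.resize(g[110:230,335:425],None,fx=4.4,fy=4.4,interpolation=cv2.INTER_CUBIC)]))
```

```text
24.5 [0.35683317 0.27357049 0.17404768] [-0.12018481 -0.26649509 -2.29170716] [-0.00600273  0.12628925 -0.01766593] 0.3973793406830991
```

View pics/s16c.png

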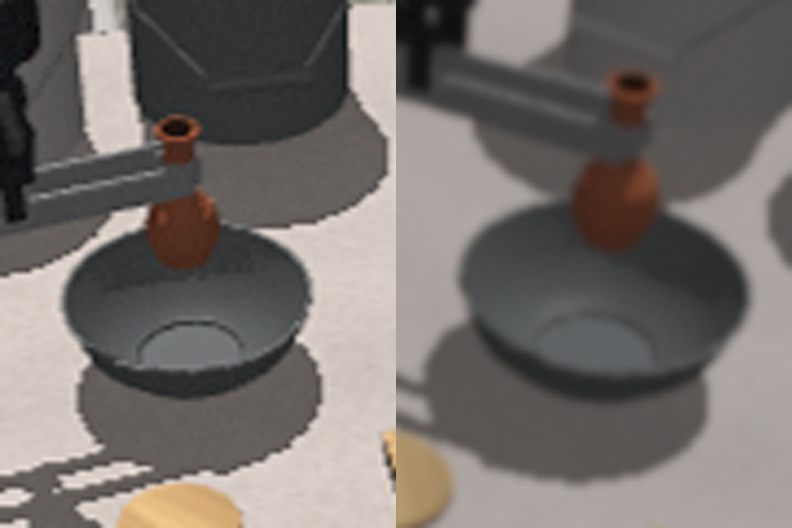

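View pics/w16.png

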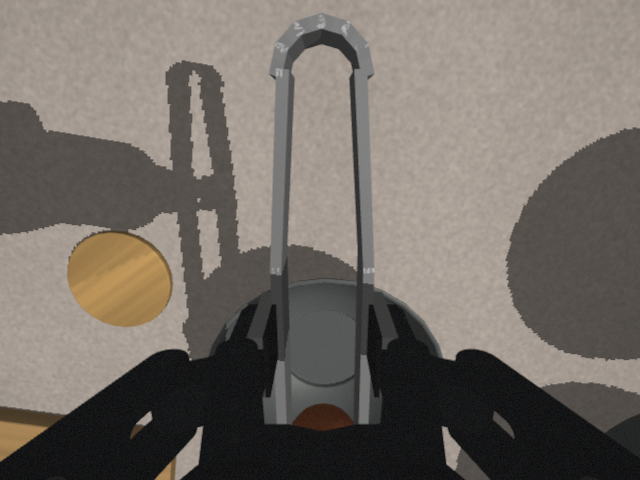

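Run:
```python
from h import *
S,D=K0["scene"],K0["side"]
L,e=tri([(D,(177/4.4+250,128/4.4+100)),(S,(236/4.4+335,82/4.4+110))]);print("lip",L.round(4),e)
B,e=tri([(D,(182/4.4+250,222/4.4+100)),(S,(220/4.4+335,203/4.4+110))]);print("belly",B.round(4),e)
def fit(c,pts,s,x0,y0):
    P=np.array([plane(c,(a/s+x0,b/s+y0),.065)[:2] for a,b in pts])
    r=least_squares(lambda q:np.hypot(*(P-q[:2]).T)-q[2],[.48,.29,.095]);return r.x.round(4),(r.fun*1e3).round(1)
print("basin side",fit(D,[(64,296),(311,294),(110,246),(265,242),(120,358),(262,352)],4.4,250,100))
print("basin scene",fit(S,[(64,272),(352,290),(100,225),(320,232),(150,355),(270,372)],4.4,335,110))
d=L-B;print("tilt deg",np.degrees(np.arctan2(np.hypot(d[0],d[1]),d[2])))
```

```text
lip [0.4829 0.2912 0.2112] [[-0.0, -0.4], [-0.1, 0.4]]
belly [0.4824 0.2954 0.1264] [[0.1, 0.4], [0.2, -0.4]]
basin side (array([0.4821, 0.2914, 0.0895]), array([ 2.9,  2.7, -0.8, -2.2, -2.4, -0.2]))
basin scene (array([0.4834, 0.2974, 0.092 ]), array([ 2.5, -3.1, -1.9,  2.3, -2.8,  3.1]))
tilt deg 2.8532955414995405
```

The vase axis is within about 3 mm of the basin centre, its foot is about 37 mm above the rim, and tilt is under 3°. I'll do a short hold to check it's stable, then hand in.

Request:
{"op": "drive_tool", "data": {"commands": [[[0, 0, 0], 0], [[0, 0, 0], 0], [[0, 0, 0], 0], [[0, 0, 0], 0], [[0, 0, 0], 0], [[0, 0, 0], 0], [[0, 0, 0], 0], [[0, 0, 0], 0]]}}

```text
time: 25.65
ee_pos: [0.3567, 0.2737, 0.174]
tool_rot: [0.27, -3.129, 0.002]
force: [0.6, -0.3, -3.2]
opening: 0.399
```

Run:
```python
from h import *
f=shot("side","s17")["image"];g=shot("scene","c17")["image"]
a=cv2.imread("pics/s16.png");print("diff",np.abs(f[100:180,270:310].astype(int)-a[100:180,270:310]).mean())
cv2.imwrite("pics/f17.png",np.hstack([cv2.resize(f,(400,300)),cv2.resize(g,(400,300))]))
```

```text
diff 1.5904166666666666
```

View pics/f17.png

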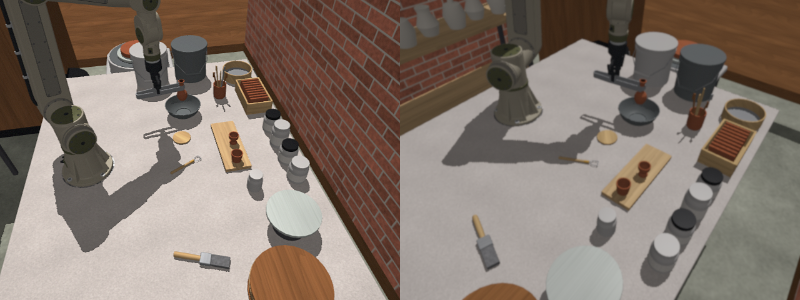

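Stable: the opening is steady at 0.399, and the other objects look to be where they started.

```bash
python3 -c "
from cell import manip
print(manip.finish_job())"
```

```text
the job is handed in; nothing more can be done
None
```

The job is handed in: the vase is held upright in the tongs over the middle of the basin. I used about 26 s of the 45 s allowed.

**What I did:**
- **Tongs:** On the first lift they tipped bow-down. I set them back level on the table and regripped 11 mm behind the middle of the flats, and after that they stayed level.
- **Vase:** I closed the jaws on the neck, lifted it off the board and moved it over the basin.

**Last checks:**
- **Position:** the vase axis is about 3 mm or less from the basin centre by most measurements. The two basin fits differ by 6 mm in y, so this could be a few mm more.
- **Height:** the foot is about 37 mm above the rim.
- **Tilt:** I measured 2.9°, which is close to the measurement error.
- **Grip:** it held steady over a 1 s hold, with the opening at 0.397–0.399 and nothing moving in the images.
- **Other objects:** the other pots, basin, jar and tools look unmoved. I judged this by eye from the camera views, without measuring.

**Disagreement:** before the grasp, the images and the arm position differed by 3–4 mm sideways on where the jaws were. I split the difference, and the neck went between the open jaws cleanly.

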